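# Pin the sample carousel to its drive

### The job

Lock the sample carousel to its drive with the index pin: take the pin from the wooden block, set it in the hole of the carousel's hub and gently turn the carousel with it until it finds the hidden hole in the drive plate underneath. Then push the pin fully home past the catch, without forcing it, and let go of it; leave the lifter, the bottle and the beaker alone.

Things in the scene. Friction and masses are not known exactly. Their poses are not given: they have to be found in the camera images.
- unit: Carousel drive unit, bolted down: grey-white case 310 wide (y), 270 deep (x), 68 mm high, with a 46 mm high panel step 45 mm deep along its front (-x). Origin: on the bench, on the carousel's axis, z up; -x points to its front. A 22 mm post with an arm pointing right stands at its right edge (x +70, y -141 mm), 188 mm high.
- axis_top (a point): Centre of the carousel's hub top, on the axis, 108 mm above the bench. The carousel, 224 mm in diameter, alloy hub 132 mm, lies loose on the spindle, whose 16 mm end stands 6 mm proud here. It turns endlessly either way against a steady drag of 0.06 N m (1.3 N at the hub hole). 20 fixed vials stand on the rim, 95 mm from the axis, 12 mm thick, caps up to 122 mm above the bench.
- hub_hole (a point): Centre of the upper mouth of the hub's one through hole: 11 mm in diameter, 20 mm deep, 45 mm from the axis, 108 mm above the bench; turns with the carousel. 2 mm under the hub lies the flat top of the drive plate, 86 mm above the bench.
- home_mark (a point): Short black mark on the deck, 124 mm from the axis towards the unit's front. The hub covers the drive plate's one hole, 11 mm wide, 45 mm from the axis, held anywhere within 0.70 rad of this mark's direction, either side. 6 mm down in it a stiff catch meets the pin: the last 6 mm need a push of 4 N. The gears are hurt if the pin presses on carousel, plate or case with over 40 N, any way.
- index_pin: Index pin, 78 mm long, 45 g: steel shank 9 mm thick, 34 mm long, its last 6 mm tapering to 5 mm; flange 24 mm wide, 4 mm thick; round black knob 20 mm wide, 40 mm tall. Origin: on the axis at the flange's underside, z up; middle of the knob 24 mm above it. Starts upright in the block, origin 44 mm above the bench. Home: flange flat on the hub. Tip on the drive plate: flange 12 mm above the hub.
- pin_tip (a point): Centre of the pin's lower end, 34 mm below its origin.
- pin_block: Fixed wooden block 130 (x) by 56 (y) by 44 mm high. Origin: centre of its underside. Two holes, 11 mm in diameter and 40 mm deep, at x = -35 and +35 mm hold the index pin and the lifter, either way round.
- lifter: The carousel's lifting handle, upright in the block's other hole: a thin T, its cross bar 56 mm long and 12 mm thick, 62 mm above the block's top at most. Not used. Origin: underside of its flange, 44 mm above the bench.
- reagent_bottle: Amber glass bottle with stopper, 64 mm in diameter, 155 mm tall, on the bench. Not used. Origin: centre of its underside.
- beaker: Glass beaker, 70 mm in diameter, 90 mm tall, on the bench. Not used. Origin: centre of its underside.
Things that resemble listed ones, but are neither listed nor needed, are in the scene too. There is more than one size of the index_pin; the one meant has the size given above.

How it is judged:
By the outcome, as a careful person would: the job done as asked, in the order asked, and still so for the second after the job is handed in, with the robot touching nothing.
It also fails if it takes over 72 s, if anything falls off the work surface, if the arm or the gripper's body presses on something with over 40 N, if the wrist force passes 120 N, or if a joint passes its speed limit or range.

### The arm

A 6-joint arm with a two-finger parallel gripper is mounted at the origin on the work surface. World frame = base frame: x ahead of the robot, y to its left, z up, the work surface at z = 0. Lengths are in m, angles in rad, forces in N, time in s.
With the tool pointing down it reaches from about 0.375 to 0.9 m from the base axis. Payload 3.1 kg.
Tool frame: the origin (TCP) lies midway between the tips of the shut fingers; the grasp point (between the pads) lies 19 mm behind it; z points along the fingers, y is the direction in which the jaws open and shut (so a half turn about z gives the same grasp; the last joint's range is limited). The gripper opens to 85 mm and grips with 20 to 120 N. Pads are 22 mm wide; open, the fingers measure 114 mm over their backs; the gripper's body (76 mm by 85 mm) begins 54 mm behind the grasp point. The pads swing forward as they close: fully open they stand 13 mm farther back than shut.
Start: joints at [1.071, 0.527, 1.433, -0, 1.181, -0.178], TCP at [0.197, 0.593, 0.231] pointing down, gripper open.
Joint ranges: [-3.08, 3.08], [-0.75, 2.2], [0.22, 2.44], [-1.43, 4.57], [0, 2.65], [-2.85, 2.85]. Speed limits (rad/s): [2.79, 2.79, 3.14, 3.14, 3.14, 3.14].

### API

Orientations are given as a unit quaternion [x, y, z, w].
In Python, from station import manip gives the robot as it stands. The module is installed in compiled form; this text tells all that it offers.
- The arm moves only by the tool drive_tool, never from a script. Its argument "deltas" is one flat list of numbers, 4 for each row, row after row: the shift along the tool's x, y, z in cm, then the turn about the tool's z in degrees. A call has 1 to 12 rows; each row is the pose to reach, as a shift and turn from the pose measured when the call began, along the tool's axes at that moment; what a row does not reach only later rows make up. A row lasts 1/10 s, in which the tool goes at most 50 mm and 8.59 degrees, less where a joint would pass 70% of its speed; a pose out of reach is approached as far as the arm can. A call with a gripper value outside its range is refused whole. "hand" is the finger opening in cm, from 0 to 8.54, set as the call begins (left out, the last holds). The fingers move at their own pace and stop on an object; "squeeze" is the grip in N (left out, the last holds). Time passes only in rows, so rows that repeat a pose let the fingers close. It gives the time, the measured TCP pose, the force and the opening at its end, in the units of the state.
- manip.sense(): the state, without advancing time (a new reading comes with each control period).
- manip.snapshot(name): name is "side" or "top"; returns a dict with "frame" (480x640x3 uint8, red, green, blue), "depth" (480x640 float32, m along the optical axis (not along the pixel's ray), 0 where there is no reading), "fx", "fy", "cx", "cy" (pixels), "R" (3x3) and "t" (3): a world point X has camera coordinates R X + t. Camera axes: x right, y down, z forward; pixel columns grow to the right and rows downward; lengths in m; the calibration is good to about 2 mm. A picture is of the moment at which its call begins.
- manip.sign_off(): hands the job in, once; it reports no verdict.
The state is a dict: "t": time; "q": joint angles; "qd": joint speeds; "tau": joint torques, N m; "tcp_pos": TCP position; "tool_rot": TCP orientation; "force": force on the tool from outside, world axes, zero at the start; "ft_torque": the same for the moment, N m; "finger_gap": opening from 0.0 (shut) to 1.0 (fully open).
Only numpy, scipy, OpenCV 4.12 (cv2) and the standard library are available. Lean on these libraries where they do the work, as an engineer would, in place of code of your own. Each camera call takes 0.05 s, during which the arm holds its last target.

## Working session

There is one attempt and no reset: what is moved stays moved. The work goes in short steps, Python scripts to look and compute and a tool call to move; the robot and the scene stay as the last step left them, time stands still between calls to the robot, and variables do not carry over. Pictures are saved under pics/ and viewed, and the job is handed in when it is done.

Besides the shell and the picture viewer there is one more tool, called by a JSON object that holds its "name" and its "arguments", one argument or row to a line. drive_tool: Moves the arm, as the interface text tells. Its arguments: {"type":"object","properties":{"deltas":{"type":"array"},"hand":{"type":"number"},"squeeze":{"type":"number"}},"required":["deltas"]}

```bash
mkdir -p pics; cat > h.py <<'E'
import numpy as np, cv2
from station import manip
def snap(n,name=None):
    s=manip.snapshot(n)
    np.savez(f'{n}.npz',**s)
    if name: cv2.imwrite(f'pics/{name}.png',s['frame'][:,:,::-1])
    return s
def load(n): return dict(np.load(f'{n}.npz'))
def ray(s,u,v):
    d=np.array([(u-s['cx'])/s['fx'],(v-s['cy'])/s['fy'],1.0]); R=s['R']
    return -R.T@s['t'], R.T@d
def onz(s,u,v,z):
    c,d=ray(s,u,v); return c+d*(z-c[2])/d[2]
def bydepth(s,u,v):
    c,d=ray(s,u,v); return c+d*s['depth'][int(round(v)),int(round(u))]
def proj(s,X):
    p=s['R']@np.array(X)+s['t']; return s['fx']*p[0]/p[2]+s['cx'],s['fy']*p[1]/p[2]+s['cy']
def crop(s,u0,v0,u1,v1,k,name):
    c=s['frame'][v0:v1,u0:u1,::-1]; cv2.imwrite(f'pics/{name}.png',cv2.resize(c,None,fx=k,fy=k,interpolation=cv2.INTER_CUBIC))
E
python3 - <<'E'
from h import *
for n in('side','top'):
    s=snap(n,n+'0'); print(n,s['fx'],s['cx'],s['cy'],-s['R'].T@s['t'],s['R'].round(3).tolist())
print(manip.sense())
E
```

```text
side 491.12085311411937 320.86486612631535 235.93618540563355 [0.40970492 0.60869423 0.61917785] [[-0.962, -0.275, 0.007], [-0.197, 0.671, -0.715], [0.192, -0.689, -0.699]]
top 508.21065730715327 317.52640573717673 236.2717510259935 [0.37707065 0.11106063 0.97782801] [[0.004, -1.0, -0.006], [-0.981, -0.003, -0.193], [0.193, 0.007, -0.981]]
{'t': 0.1, 'q': array([ 1.07150763e+00,  5.28378645e-01,  1.43377599e+00, -4.24742453e-06,
        1.18138574e+00, -1.78519661e-01]), 'qd': array([ 0.00059032,  0.00015298, -0.0033014 , -0.00139929,  0.00057192,
       -0.00239524]), 'tau': array([-3.33977559e-04, -4.43301415e+01, -1.78584892e+01, -2.81104340e-04,
        3.90248839e-03,  1.50605979e-05]), 'tcp_pos': array([0.19673379, 0.59255497, 0.23042754]), 'tool_rot': array([ 1.59696928e-01,  9.87165611e-01, -9.19120758e-04, -3.21911747e-04]), 'force': array([-0.81684918,  0.67838135,  0.94640126]), 'ft_torque': array([ 0.07296803, -0.00157823,  0.00222981]), 'finger_gap': 1.001237345812514}
```

View pics/top0.png

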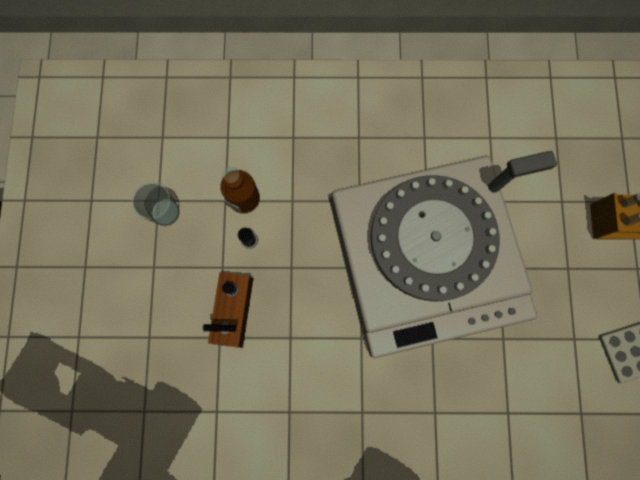

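View pics/side0.png

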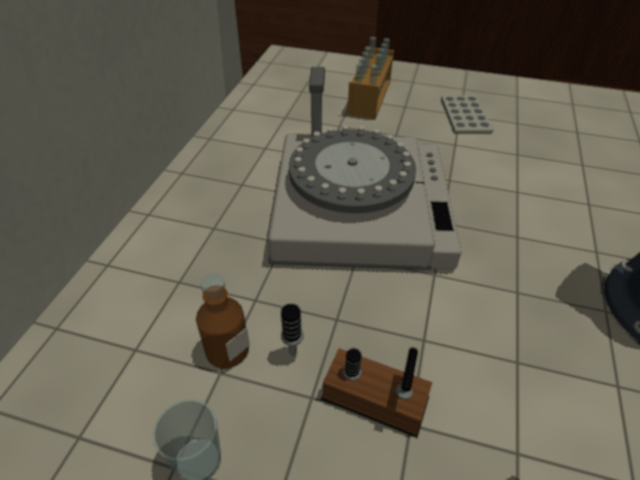

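Top view: the block is at (231,309), with a pin with a round knob at (229,288) and the T-shaped lifter at (220,327). The carousel's spindle is at (435,237), the hub hole at about (422,214) and the home mark at (450,307). A second, ribbed pin stands free on the bench at (247,237), beside the bottle. Next I'll enlarge and measure.

```bash
python3 - <<'E'
from h import *
t=load('top'); s=load('side')
a=cv2.resize(s['frame'][280:440,270:440,::-1],(680,640),interpolation=cv2.INTER_CUBIC)[:600]
cv2.imwrite('pics/c1.png',a)
crop(t,360,165,510,320,3.8,'c2')
crop(t,190,215,270,355,4,'c3')
E
```

```text
(no output)
```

View pics/c1.png

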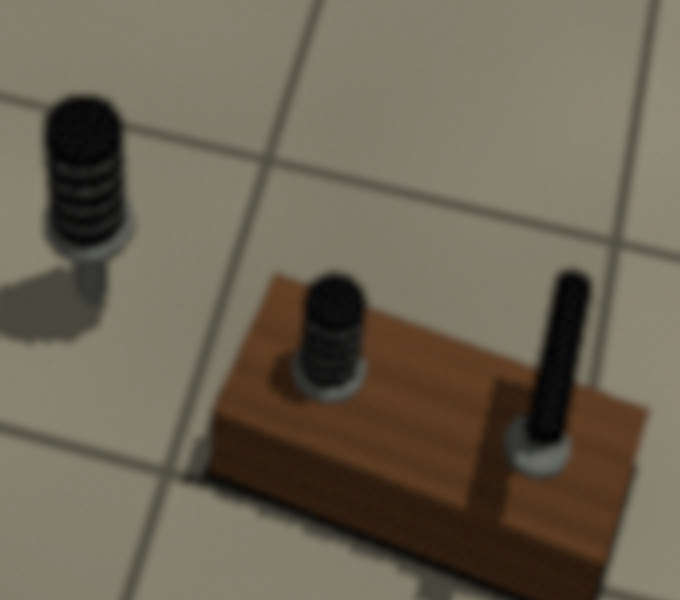

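View pics/c2.png

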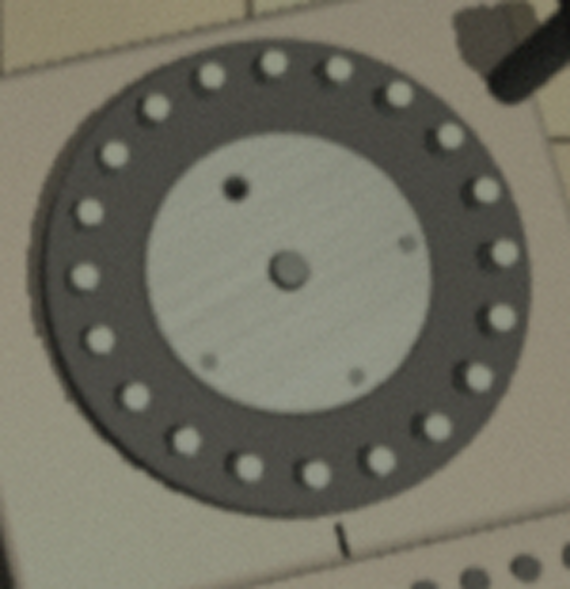

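View pics/c3.png

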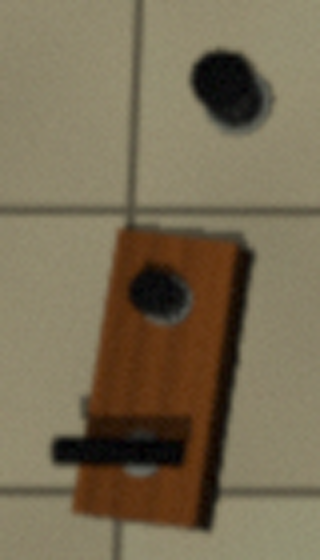

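```bash
python3 - <<'E'
from h import *
t=load('top'); s=load('side')
g=cv2.cvtColor(t['frame'],cv2.COLOR_RGB2GRAY).astype(int)
# hub fit
ax0=onz(t,436.3,236,0.114); print('spindle',ax0)
best=None
f=t['frame']
m=(g>110).astype(np.uint8); m[:, :370]=0
n,l,st,c=cv2.connectedComponentsWithStats(m)
k=l[225,445]; mm=(l==k).astype(np.uint8); print('hub comp',st[k])
cs,_=cv2.findContours(mm,cv2.RETR_EXTERNAL,cv2.CHAIN_APPROX_NONE)
cn=max(cs,key=cv2.contourArea)[:,0,:]
P=np.array([onz(t,u,v,0.108)[:2] for u,v in cn])
(cx,cy),r=cv2.minEnclosingCircle(P.astype(np.float32)); 
A=np.c_[2*P,np.ones(len(P))]; sol=np.linalg.lstsq(A,(P**2).sum(1),rcond=None)[0]
rr=np.sqrt(sol[2]+sol[:2]@sol[:2]); print('hub fit',sol[:2],rr,'encl',cx,cy,r)
# hole: dark centroid
def cen(gr,u0,v0,u1,v1,base):
    w=np.clip(base-gr[v0:v1,u0:u1],0,None).astype(float); V,U=np.mgrid[v0:v1,u0:u1]
    return (w*U).sum()/w.sum(),(w*V).sum()/w.sum()
h=cen(g,415,208,429,222,110); print('hole px',h,onz(t,*h,0.108))
hm=onz(t,450,307,0.068); print('mark',hm)
for nm in [(229,288),(247,237)]:
    print(nm,bydepth(t,*nm))
gs=cv2.cvtColor(s['frame'],cv2.COLOR_RGB2GRAY).astype(int)
print('side hub spindle depth', bydepth(s,352,161),'pin knob side',bydepth(s,353,357),bydepth(s,291,312))
C=sol[:2]; H=onz(t,*h,.108)[:2]
print('r hole',np.linalg.norm(H-C),np.linalg.norm(H-ax0[:2]),'mark r',np.linalg.norm(hm[:2]-C),'ang hole',np.arctan2(*(H-C)[::-1]),'ang mark',np.arctan2(*(hm[:2]-C)[::-1]))
E
```

```text
spindle [ 0.54787601 -0.08862448  0.114     ]
hub comp [ 399  200   74   73 4123]
hub fit [ 0.54943195 -0.08855398] 0.06402473830811907 encl 0.5494421124458313 -0.08839163184165955 0.06498952209949493
hole px (np.float64(421.5734953703704), np.float64(214.265625)) [ 0.58791757 -0.06576723  0.108     ]
mark [ 0.42870328 -0.11825728  0.068     ]
(229, 288) [0.45919084 0.2717574  0.08765493]
(247, 237) [0.54747517 0.24084449 0.10219282]
side hub spindle depth [ 0.54681509 -0.08023903  0.1169567 ] pin knob side [0.45858625 0.28003046 0.08816356] [0.5492478  0.24812689 0.10512827]
r hole 0.044725595333405845 0.04610618665822792 mark r 0.12432898259111827 ang hole 0.534579262274169 ang mark -2.9003506348197585
```

```bash
python3 - <<'E'
from h import *
t=load('top'); s=load('side')
def comp(s,u,v,th=40):
    g=s['frame'].max(2); m=(g<th).astype(np.uint8)
    n,l,st,c=cv2.connectedComponentsWithStats(m); k=l[v,u]; print(st[k],c[k]); return l==k
m=comp(t,229,288)
V,U=np.nonzero(m)
P=np.array([onz(t,u,v,0.088)[:2] for u,v in zip(U,V)]); print('top: ctr',P.mean(0),P.min(0),P.max(0))
# depth points of knob cap in both views
for n,sv,box in(('top',t,(218,278,240,300)),('side',s,(338,340,370,385))):
    u0,v0,u1,v1=box
    Q=np.array([bydepth(sv,u,v) for v in range(v0,v1) for u in range(u0,u1)])
    K=Q[(Q[:,2]>.080)&(Q[:,2]<.1)]; print(n,len(K),K.mean(0),K.min(0),K.max(0))
    B=Q[(Q[:,2]>.055)&(Q[:,2]<.1)]; print('  body',len(B),B.mean(0),B.min(0),B.max(0))
g=s['frame'][335:385,335:375].max(2); print(g[::3,::2])
# block
hsv=cv2.cvtColor(t['frame'],cv2.COLOR_RGB2HSV); mb=((hsv[...,0]<15)&(hsv[...,1]>130)).astype(np.uint8); mb[:,:205]=0; mb[:265]=0;mb[:,260:]=0;mb[355:]=0
cs,_=cv2.findContours(mb,cv2.RETR_EXTERNAL,2); c=max(cs,key=cv2.contourArea)[:,0]
W=np.array([onz(t,u,v,.044)[:2] for u,v in c],np.float32); r=cv2.minAreaRect(W); print('block',r)
E
```

```text
[222 281  14  13 125] [228.8   287.544]
top: ctr [0.45996171 0.27207723] [0.45042799 0.26099209] [0.47142635 0.2840381 ]
top 107 [0.45929194 0.27434738 0.08721057] [0.45051375 0.2651567  0.08089706] [0.46821694 0.28448994 0.09202111]
  body 134 [0.45867904 0.2731568  0.08323393] [0.44971915 0.26497108 0.0566348 ] [0.46821694 0.28448994 0.09202111]
side 226 [0.45923305 0.27761635 0.0873926 ] [0.44958088 0.26584879 0.08028758] [0.46925665 0.28604496 0.09117258]
  body 390 [0.45884973 0.27985401 0.07909785] [0.44942441 0.26584879 0.05514373] [0.46948642 0.28611829 0.09117258]
[[129 129 129 129 128 128 128 128 128 128 127 127 127 127 127 127 127 129
  129 128]
 [129 128 129 129 128 128 128 128 127 127 126 126 126 127 128 127 128 128
  128 128]
 [128 128 128 128 128 128 128 128 127 127 126 127 126 126 126 126 127 128
  128 128]
 [127 127 128 127 128 127 127 127 127 127 126 125 127 127 126 126 126 127
  128 128]
 [127 125 119 124 126 125 127 123 111 100 108 120 126 126 127 127 127 127
  126 127]
 [126 110  98  96 101 108  87  46  18  12  18  36  89 122 127 126 126 126
  126 127]
 [117  97 
[... 336 characters left out ...]
 91  88  86  81  46  18  18  14  18  24  28  42  84  95  95  93  92
   94  93]
 [ 92  92  82  66  54  29  19  16  15  20  20  27  45  84  92  94  94  95
   94  93]
 [ 86  80  54  47  47  32  19  18  25  23  22  27  65  88  85  88  88  90
   91  93]
 [ 82  62  43  44  46  46  24  19  23  19  29  46  81  87  87  86  85  85
   87  87]
 [ 88  74  55  45  44  48  51  49  58  73  78  89  85  91  94  93  92  90
   87  85]
 [ 85  86  85  72  64  60  70  68  75  75  74  79  85  87  89  91  92  93
   93  92]
 [ 81  80  80  82  84  85  87  88  87  88  86  85  82  81  82  83  85  88
   89  91]]
block ((0.425528347492218, 0.2764567732810974), (0.06141293793916702, 0.12936368584632874), 83.18661499023438)
```

The pin in the block is the one meant. It sits in the block, and its knob top measures 0.088 m, which is exactly 44+44 mm. The free-standing one at (247,237) is visibly bigger. I take the pin at about (0.460, 0.2745).

{"name": "drive_tool", "arguments": {
  "deltas": [-4,-2.5,0,0,-8,-5,0,0,-12,-7.5,0,0,-16,-10,0,0,-20,-12.5,0,0,-24,-15,1,0,-28,-17.5,2,0,-32,-20,3,-6,-35,-21.9,4,-11.6,-35,-21.9,4,-11.6,-35,-21.9,4,-11.6],
  "hand": 5,
  "squeeze": 50
}}

```text
t: 1.2
tcp_pos: [0.4597, 0.2735, 0.1901]
tool_rot: [0.061, 0.998, -0.001, -0.001]
force: [-0.2, -0.3, -0.3]
finger_gap: 0.584
```

```bash
cat >> h.py <<'E'
from scipy.spatial.transform import Rotation as Ro
def st():
    x=manip.sense(); print('t',round(x['t'],2),'tcp',x['tcp_pos'].round(4),'F',x['force'].round(2),'gap',round(x['finger_gap'],3)); return x
def need(X,x=None):
    x=x or manip.sense(); R=Ro.from_quat(x['tool_rot']).as_matrix(); return (R.T@(np.array(X)-x['tcp_pos'])*100).round(2)
E
python3 - <<'E'
from h import *
x=st(); print(Ro.from_quat(x['tool_rot']).as_matrix().round(3)); print(need([.460,.2745,.053]))
t=snap('top','t1');s=snap('side','s1')
E
```

```text
t 1.2 tcp [0.4597 0.2735 0.1901] F [-0.17 -0.26 -0.26] gap 0.584
[[-0.993  0.121 -0.003]
 [ 0.121  0.993 -0.002]
 [ 0.003 -0.002 -1.   ]]
[-0.05  0.13 13.71]
```

View pics/s1.png

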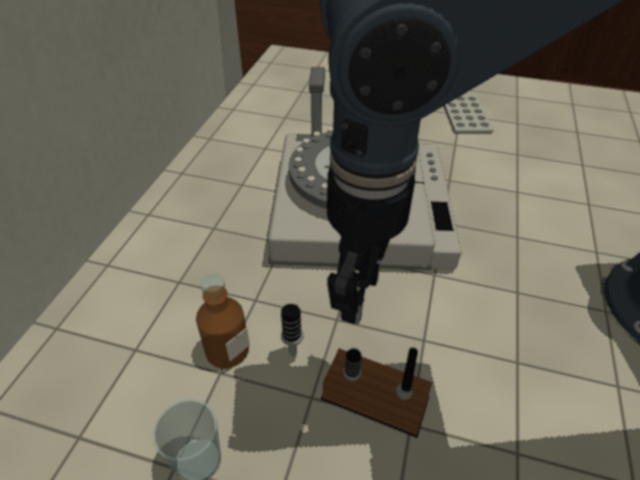

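The gripper, at about (350,290), hangs above the pin at (353,365) and is clear of the bottle and the lifter. Next it goes down.

{"name": "drive_tool", "arguments": {
  "deltas": [0,0.1,3,0,0,0.1,6,0,0,0.1,9,0,0,0.1,11,0,0,0.1,12.5,0,0,0.1,13.3,0,0,0.1,13.7,0,0,0.1,13.7,0,0,0.1,13.7,0]
}}

```text
t: 2.2
tcp_pos: [0.4592, 0.2762, 0.0544]
tool_rot: [0.059, 0.998, -0.001, -0.0]
force: [0.3, 0.2, -0.2]
finger_gap: 0.586
```

{"name": "drive_tool", "arguments": {
  "deltas": [0,0,0,0,0,0,0,0,0,0,0,0,0,0,0,0,0,0,0,0,0,0,0,0,0,0,0,0,0,0,0,0],
  "hand": 0.5
}}

```text
t: 3.0
tcp_pos: [0.4598, 0.2763, 0.0553]
tool_rot: [0.059, 0.998, -0.0, 0.001]
force: [-0.8, -0.6, 5.1]
finger_gap: 0.219
```

{"name": "drive_tool", "arguments": {
  "deltas": [0,0,-0.5,0,0,0,-1.5,0,0,0,-3,0,0,0,-5,0,0,0,-8,0,0,0,-11,0,0,0,-13,0,0,0,-14,0,0,0,-14,0,0,0,-14,0]
}}

```text
t: 4.0
tcp_pos: [0.4589, 0.2761, 0.1948]
tool_rot: [0.059, 0.998, -0.0, -0.0]
force: [0.1, 0.1, -0.1]
finger_gap: 0.221
```

```bash
python3 - <<'E'
from h import *
x=st(); 
t=snap('top','t2');s=snap('side','s2')
crop(s,270,220,440,400,3.3,'s2c')
E
```

```text
t 4.0 tcp [0.4589 0.2761 0.1948] F [ 0.07  0.1  -0.12] gap 0.221
```

View pics/s2c.png

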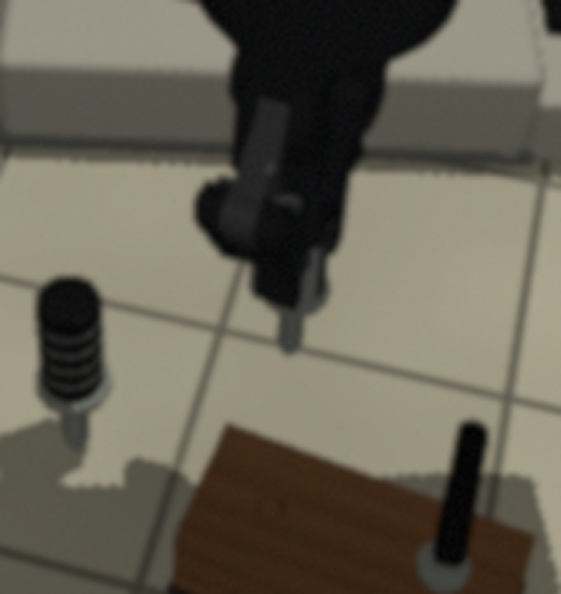

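View pics/t2.png

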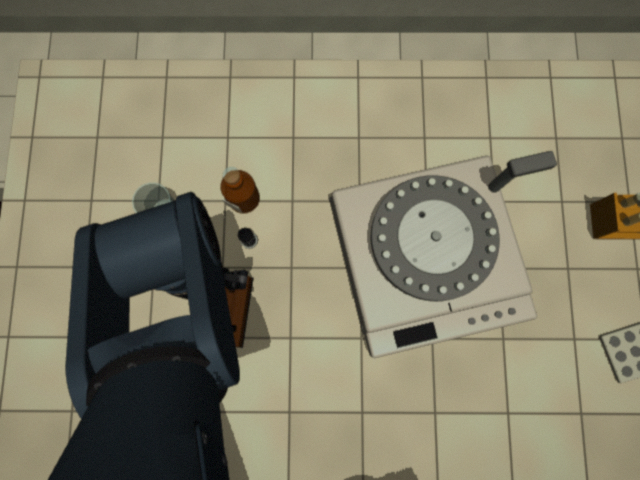

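```bash
python3 - <<'E'
from h import *
s=load('side')
print('pred tip',proj(s,[.459,.276,.1495]),'pred flange',proj(s,[.459,.276,.1835]))
g=s['frame'].max(2).astype(int); print(g[308:332,350:366])
print(onz(s,357.6,325,.1495))
E
```

```text
pred tip (np.float64(356.2368275001734), np.float64(325.13955993380597)) pred flange (np.float64(357.9894985496365), np.float64(307.0606433438497))
[[ 15  14  14  17  15  15  15  14  15  11  26  47  61  66  63  54]
 [ 22  16  14  13  13  14  15  15  12  16  29  51  63  66  63  55]
 [ 52  30  21  15  16  14  16  15  15  19  33  53  63  66  64  59]
 [ 86  60  40  29  20  17  15  14  14  21  41  57  64  66  63  64]
 [117  91  67  52  40  34  27  22  19  31  48  61  65  66  67  69]
 [138 120  99  77  61  53  47  42  35  43  56  64  66  67  70  78]
 [149 141 127 106  83  66  60  56  54  56  62  67  72  78  86 102]
 [151 152 145 128  99  71  63  62  63  63  65  72  87 102 116 129]
 [152 153 151 140 108  73  61  63  64  64  66  79 109 130 141 147]
 [153 153 152 140 110  72  61  63  65  64  64  86 122 144 152 153]
 [153 153 150 136 105  71  61  63  64  63  66  89 126 147 154 154]
 [153 154 149 133  99  69  61  63  65  63  65  90 127 147 154 154]
 [151 152 149 130  98  69  62  64  65  63  66  92 128 149 155 154]
 [140 145 141 122  91  66  62  64  63  64  69  96 130 150 153 154]
 [120 126 125 109  83  64  61  63  64  63  73 103 135 151 154 154]
 [112 113 110 100  80  64  62  66  65  63  76 108 135 149 154 154]
 [127 122 117 109  90  71  64  64  63  66  78 105 129 140 146 150]
 [144 140 137 128 112  88  70  65  67  74  87 102 116 123 128 133]
 [150 150 149 144 132 112  90  79  82  96 108 113 112 112 114 116]
 [152 152 151 150 144 134 118 109 114 124 133 133 130 125 120 116]
 [152 152 152 152 151 147 139 136 139 144 147 147 146 142 139 135]
 [152 152 152 152 152 151 149 148 148 150 150 151 151 150 149 148]
 [152 152 151 152 151 152 151 151 151 151 152 151 152 152 152 152]
 [152 152 152 152 152 152 152 151 151 151 151 152 151 152 152 152]]
[0.45753134 0.27537055 0.1495    ]
```

```bash
python3 - <<'E'
from h import *
s=load('side'); t=load('top')
im=cv2.imread('pics/side0.png'); s['frame']=im[:,:,::-1]
crop(s,280,120,425,220,5,'s0c')
g=cv2.cvtColor(t['frame'],cv2.COLOR_RGB2GRAY).astype(float)
# vial caps in top view -> circle at z=.122
m=(g>105).astype(np.uint8)
n,l,stt,c=cv2.connectedComponentsWithStats(m)
P=[]
for i in range(1,n):
    w=onz(t,*c[i],.122)[:2]; r=np.hypot(*(w-[.549,-.0886]))
    if 15<stt[i,4]<90 and .085<r<.105: P.append(w)
P=np.array(P); A=np.c_[2*P,np.ones(len(P))]; sol=np.linalg.lstsq(A,(P**2).sum(1),rcond=None)[0]
print(len(P),sol[:2],np.sqrt(sol[2]+sol[:2]@sol[:2]))
# hub ellipse sub-pixel by thresholds
for th in (95,100,105,110,120):
    m=(g>th).astype(np.uint8); n,l,stt,c=cv2.connectedComponentsWithStats(m); k=l[225,445]
    cs,_=cv2.findContours((l==k).astype(np.uint8),0,cv2.CHAIN_APPROX_NONE); q=max(cs,key=cv2.contourArea)[:,0]
    e=cv2.fitEllipse(q); print(th,e,onz(t,*e[0],.108))
E
```

```text
18 [ 0.54976696 -0.08892602] 0.09505892329923449
95 ((435.4216003417969, 236.14349365234375), (73.59271240234375, 76.87376403808594), 127.0678939819336) [ 0.54880325 -0.08847301  0.108     ]
100 ((435.42010498046875, 236.2131805419922), (73.15077209472656, 76.44918823242188), 125.92903137207031) [ 0.54867951 -0.08846538  0.108     ]
105 ((435.4219970703125, 236.27731323242188), (72.71826934814453, 76.28141784667969), 127.03057098388672) [ 0.54856565 -0.08846404  0.108     ]
110 ((435.4214782714844, 236.32798767089844), (72.48011779785156, 75.96604919433594), 124.90458679199219) [ 0.54847568 -0.08845948  0.108     ]
120 ((435.3864440917969, 236.36936950683594), (71.98124694824219, 75.48953247070312), 125.408935546875) [ 0.54840205 -0.08839556  0.108     ]
```

View pics/s0c.png

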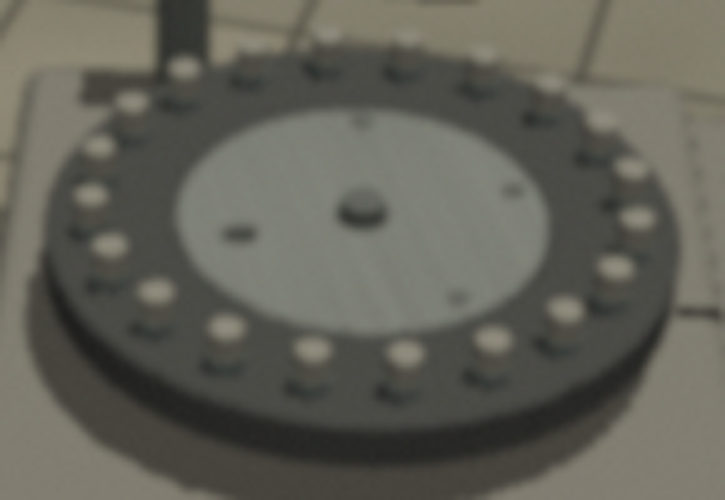

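```bash
python3 - <<'E'
from h import *
s=load('side')
im=cv2.imread('pics/side0.png'); g=cv2.cvtColor(im,cv2.COLOR_BGR2GRAY).astype(float)
print('hole side',onz(s,328,166.8,.108),'hub ctr side',onz(s,352.6,164.2,.108),'mark side',onz(s,280+697/5,120+313/5,.068))
n,l,stt,c=cv2.connectedComponentsWithStats((g>95).astype(np.uint8))
k=l[155,362]; cs,_=cv2.findContours((l==k).astype(np.uint8),0,cv2.CHAIN_APPROX_NONE); q=max(cs,key=cv2.contourArea)[:,0]; e=cv2.fitEllipse(q); print(e,onz(s,*e[0],.108))
E
```

```text
hole side [ 0.58537938 -0.06400933  0.108     ] hub ctr side [ 0.5460553  -0.08356423  0.108     ] mark side [ 0.42777961 -0.11743618  0.068     ]
((352.1517333984375, 163.89682006835938), (44.255210876464844, 74.13034057617188), 93.2303466796875) [ 0.54701539 -0.08421259  0.108     ]
```

{"name": "drive_tool", "arguments": {
  "deltas": [-1,-2,0,0,-2.5,-5,0,0,-4.5,-9,0,0,-6.5,-13,0,0,-8.5,-17,0,0,-10.5,-21,0,0,-12.5,-25,0,0,-14.5,-28.5,0,0,-16,-31,0,0,-16.8,-32.3,0,0,-16.8,-32.3,0,0,-16.8,-32.3,0,0]
}}

```text
t: 5.3
tcp_pos: [0.5863, -0.0633, 0.1934]
tool_rot: [0.059, 0.998, -0.0, -0.002]
force: [0.5, 0.5, -0.3]
finger_gap: 0.214
```

```bash
python3 - <<'E'
from h import *
x=st(); print(need([.587,-.0645,.1948]))
t=snap('top','t3');s=snap('side','s3')
crop(s,280,80,425,220,4,'s3c')
print('tip pred',proj(s,[*x['tcp_pos'][:2],x['tcp_pos'][2]-.0453]))
E
```

```text
t 5.3 tcp [ 0.5863 -0.0633  0.1934] F [ 0.47  0.48 -0.3 ] gap 0.214
[-0.08 -0.11 -0.14]
tip pred (np.float64(327.75231406835775), np.float64(147.54380539826496))
```

View pics/s3c.png

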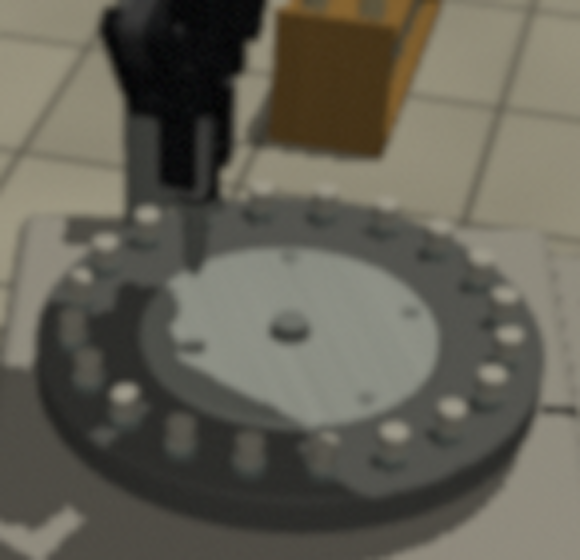

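View pics/t3.png

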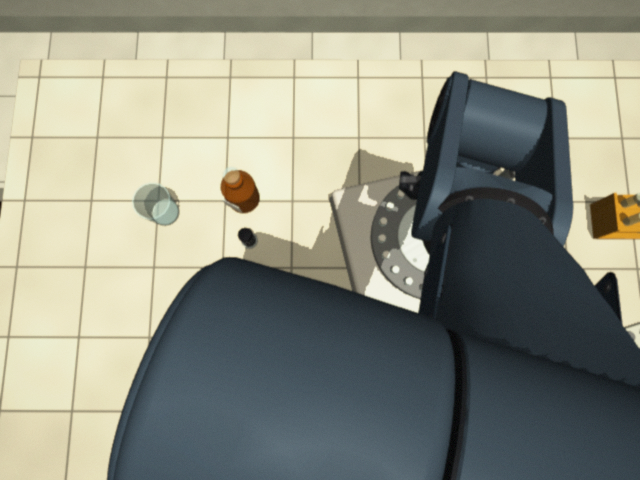

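Side view: the tip is at about (328.7,147) above the hole at (327.8,166.8). I lower it to just above the hub and check again.

{"name": "drive_tool", "arguments": {
  "deltas": [-0.1,-0.1,1,0,-0.1,-0.1,2,0,-0.1,-0.1,3,0,-0.1,-0.1,3.5,0,-0.1,-0.1,3.5,0,-0.1,-0.1,3.5,0]
}}

```text
t: 6.0
tcp_pos: [0.5871, -0.0638, 0.1587]
tool_rot: [0.058, 0.998, -0.0, -0.002]
force: [-0.5, -0.6, -0.3]
finger_gap: 0.219
```

```bash
python3 - <<'E'
from h import *
x=st()
s=snap('side','s4')
crop(s,290,110,390,200,6,'s4c')
print('tip pred',proj(s,[*x['tcp_pos'][:2],x['tcp_pos'][2]-.0453]))
E
```

```text
t 6.0 tcp [ 0.5871 -0.0638  0.1587] F [-0.48 -0.62 -0.33] gap 0.219
tip pred (np.float64(327.050325629448), np.float64(164.160832852378))
```

View pics/s4c.png

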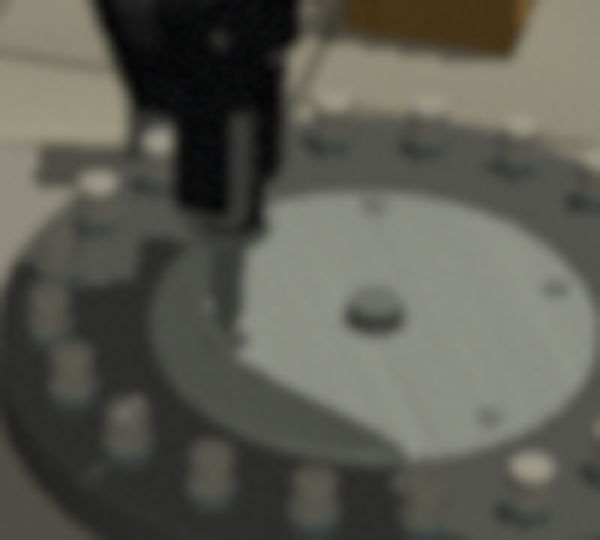

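{"name": "drive_tool", "arguments": {
  "deltas": [0,0,0.3,0,0,0,0.6,0,0,0,0.8,0,0,0,1.0,0,0,0,1.0,0]
}}

```text
t: 6.55
tcp_pos: [0.5874, -0.0641, 0.1488]
tool_rot: [0.058, 0.998, -0.0, -0.002]
force: [0.3, -0.7, -0.1]
finger_gap: 0.219
```

The tip is about 4.5 mm below the mouth with no contact force, so it has entered the hole. I go deeper.

{"name": "drive_tool", "arguments": {
  "deltas": [0,0,0.3,0,0,0,0.6,0,0,0,0.9,0,0,0,1.2,0,0,0,1.3,0,0,0,1.3,0]
}}

```text
t: 7.15
tcp_pos: [0.5872, -0.0641, 0.1354]
tool_rot: [0.058, 0.998, -0.0, -0.002]
force: [0.7, -1.7, -0.6]
finger_gap: 0.224
```

```bash
cat >> h.py <<'E'
def arc(C,a0,a1,n,z,r=.045):
    x=manip.sense(); L=[]
    for a in np.linspace(a0,a1,n+1)[1:]:
        d=need([C[0]+r*np.cos(a),C[1]+r*np.sin(a),z],x); L+=[float(round(v,2)) for v in d]+[0]
    print(L)
E
python3 - <<'E'
from h import *
C=np.array([.5485,-.0885]); p=manip.sense()['tcp_pos'][:2]; print(np.arctan2(*(p-C)[::-1]),np.hypot(*(p-C)))
arc(C,.56,1.2,9,.1354)
E
```

```text
0.5631338748894109 0.045790381022511144
[0.26, 0.18, 0.0, 0, 0.49, 0.41, 0.0, 0, 0.73, 0.62, 0.0, 0, 0.98, 0.81, 0.01, 0, 1.25, 0.98, 0.01, 0, 1.53, 1.14, 0.01, 0, 1.82, 1.27, 0.01, 0, 2.12, 1.39, 0.01, 0, 2.43, 1.48, 0.01, 0]
```

{"name": "drive_tool", "arguments": {
  "deltas": [0.25,0.2,0,0,0.5,0.4,0,0,0.75,0.6,0,0,1.0,0.8,0,0,1.25,1.0,0,0,1.55,1.15,0,0,1.8,1.25,0,0,2.1,1.4,0,0,2.4,1.5,0,0]
}}

```text
t: 8.05
tcp_pos: [0.565, -0.0463, 0.1356]
tool_rot: [0.058, 0.998, -0.001, -0.002]
force: [2.0, -2.3, -0.9]
finger_gap: 0.216
```

```bash
python3 - <<'E'
from h import *
x=st(); C=np.array([.5485,-.0885]); p=x['tcp_pos'][:2]; d=p-C; a=np.arctan2(*d[::-1]);u=d/np.hypot(*d); F=x['force'][:2]; print(a,np.hypot(*d),'Frad',F@u,'Ftan',F@[-u[1],u[0]])
s=snap('side','s5'); crop(s,270,90,430,230,4,'s5c')
arc(C,a,a+.9,11,.1354)
E
```

```text
t 8.05 tcp [ 0.565  -0.0463  0.1356] F [ 2.04 -2.25 -0.92] gap 0.216
1.1981416718703872 0.045273066519504836 Frad -1.3532182389672687 Ftan -2.720907153623261
[0.27, 0.02, 0.0, 0, 0.63, 0.07, 0.01, 0, 1.0, 0.08, 0.01, 0, 1.37, 0.07, 0.01, 0, 1.73, 0.03, 0.01, 0, 2.1, -0.04, 0.01, 0, 2.45, -0.14, 0.01, 0, 2.79, -0.27, 0.02, 0, 3.13, -0.42, 0.02, 0, 3.45, -0.61, 0.02, 0, 3.75, -0.82, 0.02, 0]
```

View pics/s5c.png

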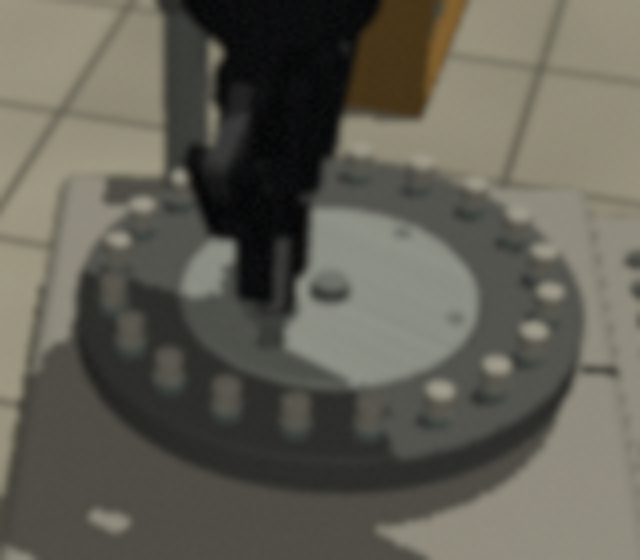

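The hub marks have moved, so the carousel turns with the pin, with a tangential force of about 2.7 N. I continue.

{"name": "drive_tool", "arguments": {
  "deltas": [0.35,0,0,0,0.7,0.05,0,0,1.05,0.05,0,0,1.4,0.05,0,0,1.75,0,0,0,2.1,-0.05,0,0,2.45,-0.15,0,0,2.8,-0.3,0,0,3.1,-0.45,0,0,3.4,-0.65,0,0,3.75,-0.85,0,0]
}}

```text
t: 9.2
tcp_pos: [0.5257, -0.05, 0.1357]
tool_rot: [0.058, 0.998, -0.0, -0.002]
force: [1.8, -0.2, -0.2]
finger_gap: 0.217
```

```bash
cat >> h.py <<'E'
def rep(C):
    x=st(); p=x['tcp_pos'][:2]; d=p-C; a=np.arctan2(*d[::-1])%(2*np.pi);u=d/np.hypot(*d); F=x['force'][:2]; print('a',a,'r',np.hypot(*d),'Frad',F@u,'Ftan',F@[-u[1],u[0]]); return a
E
python3 - <<'E'
from h import *
C=np.array([.5485,-.0888]);a=rep(C)
arc(C,a,2.6,6,.1354)
E
```

```text
t 9.2 tcp [ 0.5257 -0.05    0.1357] F [ 1.83 -0.16 -0.21] gap 0.217
a 2.1021000736890594 r 0.045006537859739425 Frad -1.0627262434677722 Ftan -1.4993113174698087
[0.29, -0.24, 0.03, 0, 0.55, -0.5, 0.03, 0, 0.8, -0.78, 0.03, 0, 1.02, -1.08, 0.03, 0, 1.22, -1.4, 0.03, 0, 1.38, -1.73, 0.03, 0]
```

{"name": "drive_tool", "arguments": {
  "deltas": [0.3,-0.25,0,0,0.55,-0.5,0,0,0.8,-0.8,0,0,1.0,-1.05,0,0,1.15,-1.35,0,0,1.25,-1.55,0,0,1.25,-1.55,0.25,0,1.25,-1.55,0.4,0,1.25,-1.55,0.5,0,1.25,-1.55,0.5,0]
}}

```text
t: 10.2
tcp_pos: [0.5109, -0.0639, 0.1311]
tool_rot: [0.058, 0.998, -0.0, -0.003]
force: [-1.2, -0.3, 6.7]
finger_gap: 0.219
```

```bash
python3 - <<'E'
from h import *
C=np.array([.5485,-.0888]);a=rep(C)
arc(C,a,a+.25,6,.1290)
E
```

```text
t 10.2 tcp [ 0.5109 -0.0639  0.1311] F [-1.18 -0.28  6.66] gap 0.219
a 2.5557257506972375 r 0.045090781325478474 Frad 0.8265563633079474 Ftan 0.8888131219538739
[0.07, -0.17, 0.21, 0, 0.15, -0.35, 0.21, 0, 0.21, -0.52, 0.21, 0, 0.27, -0.7, 0.21, 0, 0.33, -0.88, 0.21, 0, 0.37, -1.06, 0.21, 0]
```

Contact with the plate is at TCP z 0.1311 (predicted 0.1313), with about 6 N down, so it works. Next is a search in 4–5 mm steps under light pressure.

{"name": "drive_tool", "arguments": {
  "deltas": [0.08,-0.15,0.01,0,0.15,-0.3,0.01,0,0.2,-0.45,0.01,0,0.2,-0.45,0.02,0]
}}

```text
t: 10.6
tcp_pos: [0.5087, -0.0682, 0.1312]
tool_rot: [0.058, 0.998, -0.0, -0.003]
force: [1.1, 2.8, 4.3]
finger_gap: 0.215
```

```bash
python3 - <<'E'
from h import *
C=np.array([.5485,-.0888]);a=rep(C)
arc(C,a,a+.11,3,.1307)
arc(C,a,a+.24,6,.1307)
E
```

```text
t 10.6 tcp [ 0.5087 -0.0682  0.1312] F [1.13 2.8  4.33] gap 0.215
a 2.663806624035617 r 0.04487022810296632 Frad 0.28010383352213974 Ftan -3.005220547930142
[0.07, -0.15, 0.05, 0, 0.12, -0.31, 0.05, 0, 0.16, -0.47, 0.05, 0]
[0.07, -0.16, 0.05, 0, 0.13, -0.34, 0.05, 0, 0.17, -0.51, 0.05, 0, 0.21, -0.69, 0.05, 0, 0.24, -0.86, 0.05, 0, 0.27, -1.04, 0.05, 0]
```

{"name": "drive_tool", "arguments": {
  "deltas": [0.07,-0.15,0.03,0,0.12,-0.3,0.03,0,0.16,-0.45,0.03,0,0.16,-0.45,0.03,0]
}}

```text
t: 11.0
tcp_pos: [0.5069, -0.0727, 0.1311]
tool_rot: [0.058, 0.998, -0.0, -0.002]
force: [0.9, 3.0, 5.7]
finger_gap: 0.222
```

{"name": "drive_tool", "arguments": {
  "deltas": [0.04,-0.15,0.03,0,0.07,-0.3,0.03,0,0.1,-0.45,0.03,0,0.1,-0.45,0.03,0]
}}

```text
t: 11.4
tcp_pos: [0.5056, -0.0771, 0.1311]
tool_rot: [0.058, 0.998, -0.0, -0.002]
force: [1.9, 3.9, 5.4]
finger_gap: 0.216
```

```bash
python3 - <<'E'
from h import *
C=np.array([.5485,-.0888]);a=rep(C)
arc(C,a,a+.11,3,.1307)
E
```

```text
t 11.4 tcp [ 0.5056 -0.0771  0.1311] F [1.89 3.94 5.39] gap 0.216
a 2.8757958354210564 r 0.044480526087069504 Frad -0.7834926583077426 Ftan -4.301617520171343
[0.07, -0.16, 0.04, 0, 0.09, -0.32, 0.04, 0, 0.1, -0.48, 0.04, 0]
```

{"name": "drive_tool", "arguments": {
  "deltas": [0.06,-0.16,0.03,0,0.09,-0.32,0.03,0,0.1,-0.47,0.03,0,0.1,-0.47,0.03,0]
}}

```text
t: 11.8
tcp_pos: [0.5042, -0.0816, 0.1311]
tool_rot: [0.059, 0.998, 0.0, -0.002]
force: [2.2, 3.2, 6.0]
finger_gap: 0.222
```

{"name": "drive_tool", "arguments": {
  "deltas": [0.01,-0.16,0.03,0,0.01,-0.32,0.03,0,0,-0.47,0.03,0,0,-0.47,0.03,0]
}}

```text
t: 12.2
tcp_pos: [0.5037, -0.0862, 0.1311]
tool_rot: [0.059, 0.998, 0.0, -0.002]
force: [0.9, 3.3, 6.4]
finger_gap: 0.218
```

```bash
python3 - <<'E'
from h import *
C=np.array([.5485,-.0888]);a=rep(C)
arc(C,a,a+.11,3,.1307)
E
```

```text
t 12.2 tcp [ 0.5037 -0.0862  0.1311] F [0.87 3.31 6.41] gap 0.218
a 3.082569294436592 r 0.04485656894986901 Frad -0.6690716855435317 Ftan -3.354501512551975
[0.0, -0.17, 0.04, 0, -0.02, -0.33, 0.04, 0, -0.04, -0.49, 0.04, 0]
```

{"name": "drive_tool", "arguments": {
  "deltas": [0,-0.16,0.03,0,-0.02,-0.32,0.03,0,-0.04,-0.47,0.03,0,-0.04,-0.47,0.03,0]
}}

```text
t: 12.6
tcp_pos: [0.5036, -0.0906, 0.1311]
tool_rot: [0.059, 0.998, 0.001, -0.002]
force: [2.2, 3.7, 7.0]
finger_gap: 0.218
```

{"name": "drive_tool", "arguments": {
  "deltas": [-0.02,-0.16,0.03,0,-0.05,-0.32,0.03,0,-0.09,-0.47,0.03,0,-0.09,-0.47,0.03,0]
}}

```text
t: 13.0
tcp_pos: [0.5037, -0.0949, 0.1311]
tool_rot: [0.059, 0.998, 0.001, -0.002]
force: [2.5, 4.4, 6.8]
finger_gap: 0.218
```

```bash
python3 - <<'E'
from h import *
C=np.array([.5485,-.0888]);a=rep(C)
arc(C,a,a+.11,3,.1307)
E
```

```text
t 13.0 tcp [ 0.5037 -0.0949  0.1311] F [2.48 4.39 6.78] gap 0.218
a 3.276679815160613 r 0.0451738385304698 Frad -3.046977649777384 Ftan -4.019143103384278
[-0.06, -0.15, 0.03, 0, -0.11, -0.31, 0.03, 0, -0.17, -0.47, 0.03, 0]
```

{"name": "drive_tool", "arguments": {
  "deltas": [-0.06,-0.15,0.03,0,-0.12,-0.3,0.03,0,-0.18,-0.45,0.03,0,-0.18,-0.45,0.03,0]
}}

```text
t: 13.4
tcp_pos: [0.5046, -0.0989, 0.131]
tool_rot: [0.059, 0.998, 0.002, -0.002]
force: [1.1, 5.2, 7.5]
finger_gap: 0.219
```

{"name": "drive_tool", "arguments": {
  "deltas": [-0.06,-0.15,0.03,0,-0.13,-0.3,0.03,0,-0.2,-0.44,0.03,0,-0.2,-0.44,0.03,0]
}}

```text
t: 13.8
tcp_pos: [0.5055, -0.1027, 0.1309]
tool_rot: [0.06, 0.998, 0.003, -0.003]
force: [1.5, 4.6, 7.0]
finger_gap: 0.218
```

```bash
python3 - <<'E'
from h import *
C=np.array([.5485,-.0888]);a=rep(C)
arc(C,a,a+.11,3,.1307)
E
```

```text
t 13.8 tcp [ 0.5055 -0.1027  0.1309] F [1.54 4.64 7.04] gap 0.218
a 3.454248098042119 r 0.04518942309104638 Frad -2.8893321834297994 Ftan -3.941429767418756
[-0.09, -0.14, 0.02, 0, -0.17, -0.29, 0.02, 0, -0.25, -0.43, 0.02, 0]
```

{"name": "drive_tool", "arguments": {
  "deltas": [-0.09,-0.14,0.02,0,-0.18,-0.28,0.02,0,-0.27,-0.42,0.02,0,-0.27,-0.42,0.02,0]
}}

```text
t: 14.2
tcp_pos: [0.5073, -0.1076, 0.1303]
tool_rot: [0.059, 0.998, 0.002, -0.003]
force: [1.0, 2.2, 0.8]
finger_gap: 0.221
```

{"name": "drive_tool", "arguments": {
  "deltas": [-0.1,-0.14,0.02,0,-0.2,-0.27,0.02,0,-0.3,-0.4,0.02,0,-0.3,-0.4,0.02,0]
}}

```text
t: 14.6
tcp_pos: [0.5089, -0.1109, 0.1296]
tool_rot: [0.06, 0.998, 0.004, -0.005]
force: [0.9, 5.6, -0.1]
finger_gap: 0.218
```

```bash
python3 - <<'E'
from h import *
C=np.array([.5485,-.0888]);a=rep(C)
arc(C,a,a+.11,3,.1307)
E
```

```text
t 14.6 tcp [ 0.5089 -0.1109  0.1296] F [ 0.89  5.65 -0.06] gap 0.218
a 3.6517979627849932 r 0.045323418962392475 Frad -3.5360395808728304 Ftan -4.494538534455996
[-0.12, -0.11, -0.11, 0, -0.23, -0.24, -0.12, 0, -0.34, -0.36, -0.12, 0]
```

The vertical force dropped to about 0 and z is sinking at about 3.6 rad, so the tip has found the drive plate's hole. I ease back slightly and go down gently.

{"name": "drive_tool", "arguments": {
  "deltas": [0.04,0.06,0.05,0,0.04,0.06,0.15,0,0.04,0.06,0.25,0,0.04,0.06,0.3,0,0.04,0.06,0.3,0]
}}

```text
t: 15.1
tcp_pos: [0.5084, -0.11, 0.1267]
tool_rot: [0.06, 0.998, 0.004, -0.005]
force: [1.2, 3.9, 4.6]
finger_gap: 0.222
```

```bash
python3 - <<'E'
from h import *
C=np.array([.5485,-.0888]);a=rep(C)
E
```

```text
t 15.1 tcp [ 0.5084 -0.11    0.1267] F [1.16 3.9  4.56] gap 0.222
a 3.628059706244647 r 0.045309158928456494 Frad -2.8510060820533 Ftan -2.9053012234287756
```

{"name": "drive_tool", "arguments": {
  "deltas": [0,0.06,0,0,0,0.06,0.05,0,0,0.06,0.1,0,0,0.06,0.15,0,0,0.06,0.15,0]
}}

```text
t: 15.6
tcp_pos: [0.5085, -0.1094, 0.1253]
tool_rot: [0.06, 0.998, 0.004, -0.005]
force: [1.6, 1.9, 4.4]
finger_gap: 0.218
```

```bash
python3 - <<'E'
from h import *
C=np.array([.5485,-.0888]);a=rep(C)
E
```

```text
t 15.6 tcp [ 0.5085 -0.1094  0.1253] F [1.63 1.9  4.36] gap 0.218
a 3.6164257336870436 r 0.04495449781210287 Frad -2.316947207087333 Ftan -0.9499654969507548
```

Depth is about 5.8 mm, which is at the catch. I push gently.

{"name": "drive_tool", "arguments": {
  "deltas": [-0.03,0.02,0.06,0,-0.03,0.02,0.12,0,-0.03,0.02,0.18,0,-0.03,0.02,0.24,0,-0.03,0.02,0.3,0,-0.03,0.02,0.3,0]
}}

```text
t: 16.2
tcp_pos: [0.5087, -0.109, 0.1226]
tool_rot: [0.06, 0.998, 0.004, -0.005]
force: [0.1, 3.9, 7.1]
finger_gap: 0.218
```

```bash
python3 - <<'E'
from h import *
C=np.array([.5485,-.0888]);a=rep(C)
s=snap('side','s6'); crop(s,290,100,440,220,5,'s6c')
E
```

```text
t 16.2 tcp [ 0.5087 -0.109   0.1226] F [0.12 3.85 7.1 ] gap 0.218
a 3.611658649423226 r 0.04464870158005927 Frad -1.851257396608681 Ftan -3.3821488183323507
```

View pics/s6c.png

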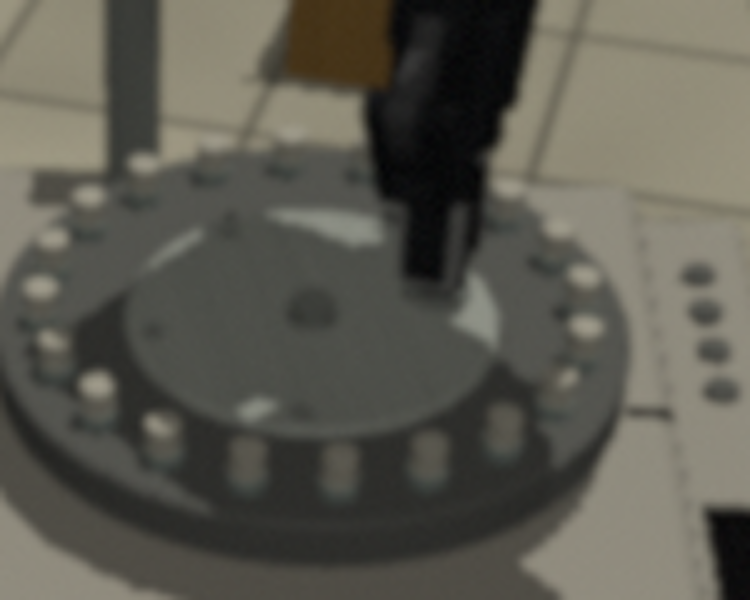

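The flange is close to the hub, past the catch with 7 N, and about 3 mm remain.

{"name": "drive_tool", "arguments": {
  "deltas": [0,0.03,0.07,0,0,0.03,0.14,0,0,0.03,0.2,0,0,0.03,0.26,0,0,0.03,0.3,0,0,0.03,0.3,0]
}}

```text
t: 16.85
tcp_pos: [0.5087, -0.1088, 0.12]
tool_rot: [0.06, 0.998, 0.004, -0.005]
force: [-0.4, 1.6, 6.6]
finger_gap: 0.219
```

{"name": "drive_tool", "arguments": {
  "deltas": [0,0.02,0.05,0,0,0.02,0.05,0,0,0.02,0.05,0]
}}

```text
t: 17.15
tcp_pos: [0.5087, -0.1088, 0.12]
tool_rot: [0.06, 0.998, 0.004, -0.005]
force: [0.6, 2.0, 8.0]
finger_gap: 0.22
```

{"name": "drive_tool", "arguments": {
  "deltas": [0,0,0.08,0,0,0,0.1,0,0,0,0.1,0,0,0,0.1,0]
}}

```text
t: 17.55
tcp_pos: [0.5087, -0.1088, 0.1194]
tool_rot: [0.06, 0.998, 0.004, -0.005]
force: [0.5, 2.9, 7.2]
finger_gap: 0.219
```

{"name": "drive_tool", "arguments": {
  "deltas": [0,0,0.08,0,0,0,0.1,0,0,0,0.1,0]
}}

```text
t: 17.85
tcp_pos: [0.5087, -0.1088, 0.1194]
tool_rot: [0.06, 0.998, 0.003, -0.004]
force: [-0.8, 3.6, 11.3]
finger_gap: 0.222
```

{"name": "drive_tool", "arguments": {
  "deltas": [0,0,0.1,0,0,0,0.15,0,0,0,0.15,0]
}}

```text
t: 18.15
tcp_pos: [0.5087, -0.1088, 0.1193]
tool_rot: [0.059, 0.998, 0.003, -0.004]
force: [-2.2, 3.3, 14.6]
finger_gap: 0.221
```

```bash
python3 - <<'E'
from h import *
x=st(); print(x['ft_torque'])
s=snap('side','s7'); crop(s,340,130,400,175,10,'s7c')
E
```

```text
t 18.15 tcp [ 0.5087 -0.1088  0.1193] F [-2.22  3.26 14.55] gap 0.221
[0.7472905  0.28257046 0.00307235]
```

View pics/s7c.png

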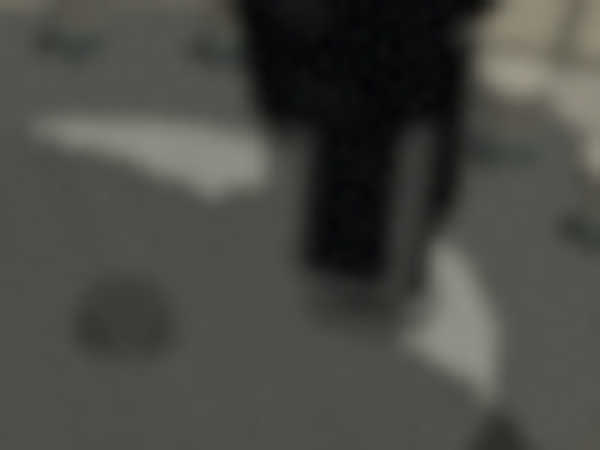

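Home: z has stopped at 0.1193 (predicted 0.1191–0.1193) under 14.6 N. I relax the push and open moderately.

{"name": "drive_tool", "arguments": {
  "deltas": [0,0,-0.05,0,0,0,-0.05,0]
}}

```text
t: 18.4
tcp_pos: [0.5085, -0.1087, 0.1197]
tool_rot: [0.059, 0.998, 0.003, -0.004]
force: [0.8, 2.5, 1.3]
finger_gap: 0.213
```

{"name": "drive_tool", "arguments": {
  "deltas": [0,0,0,0,0,0,0,0,0,0,0,0,0,0,0,0,0,0,0,0],
  "hand": 3.4
}}

```text
t: 18.9
tcp_pos: [0.5085, -0.1089, 0.1195]
tool_rot: [0.059, 0.998, 0.003, -0.004]
force: [0.2, -0.5, 0.7]
finger_gap: 0.4
```

{"name": "drive_tool", "arguments": {
  "deltas": [0,0,-0.5,0,0,0,-1.5,0,0,0,-3,0,0,0,-5,0,0,0,-8,0,0,0,-11,0,0,0,-12,0,0,0,-12,0]
}}

```text
t: 19.7
tcp_pos: [0.5105, -0.1101, 0.2416]
tool_rot: [0.059, 0.998, 0.002, -0.002]
force: [0.4, -0.6, -0.5]
finger_gap: 0.401
```

```bash
python3 - <<'E'
from h import *
x=st()
s=snap('side','s8'); crop(s,290,100,440,220,5,'s8c')
E
```

```text
t 19.7 tcp [ 0.5105 -0.1101  0.2416] F [ 0.38 -0.58 -0.46] gap 0.401
```

View pics/s8c.png

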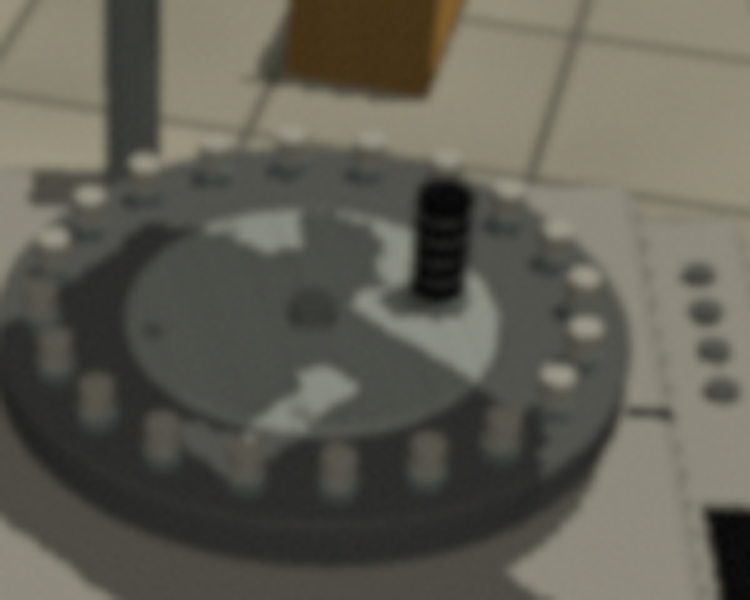

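The pin stands upright in the hub at crop (440,240), with its flange on the hub. I check its height by depth and move the arm aside for the top view.

{"name": "drive_tool", "arguments": {
  "deltas": [0,0,-2,0,0,2,-3,0,0,5,-4,0,0,9,-4,0,0,13,-4,0,0,17,-4,0,0,21,-4,0,0,25,-4,0,0,28,-4,0,0,28,-4,0,0,28,-4,0]
}}

```text
t: 20.85
tcp_pos: [0.5419, 0.1683, 0.2796]
tool_rot: [0.059, 0.998, 0.002, -0.006]
force: [0.0, -0.1, -0.6]
finger_gap: 0.399
```

```bash
python3 - <<'E'
from h import *
st()
for n,b in(('side',(360,130,400,165)),('top',(425,240,475,290))):
    s=snap(n,n+'9'); u0,v0,u1,v1=b
    Q=np.array([bydepth(s,u,v) for v in range(v0,v1) for u in range(u0,u1)])
    K=Q[(np.hypot(Q[:,0]-.5086,Q[:,1]+.109)<.03)&(Q[:,2]>.13)&(Q[:,2]<.18)]; 
    if len(K): print(n,len(K),np.percentile(K[:,2],[50,90,98]),K[K[:,2]>.145].mean(0))
E
```

```text
t 20.85 tcp [0.5419 0.1683 0.2796] F [ 0.05 -0.09 -0.56] gap 0.399
side 191 [0.14573592 0.1534605  0.15428018] [ 0.50870359 -0.10618556  0.1512866 ]
top 162 [0.15099574 0.15354527 0.15456235] [ 0.50896771 -0.10883653  0.15148317]
```

View pics/top9.png

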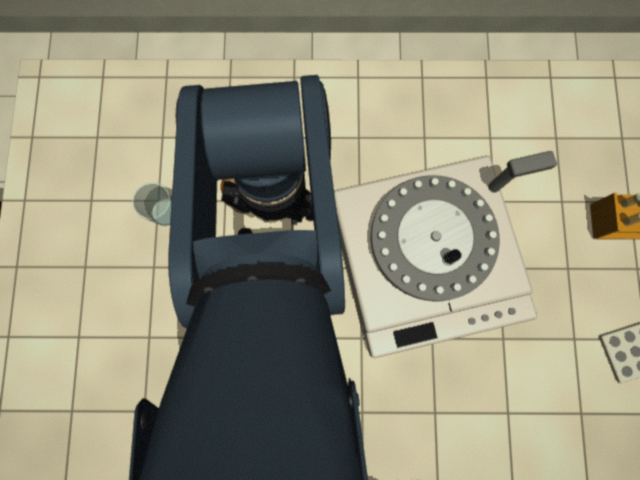

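View pics/side9.png

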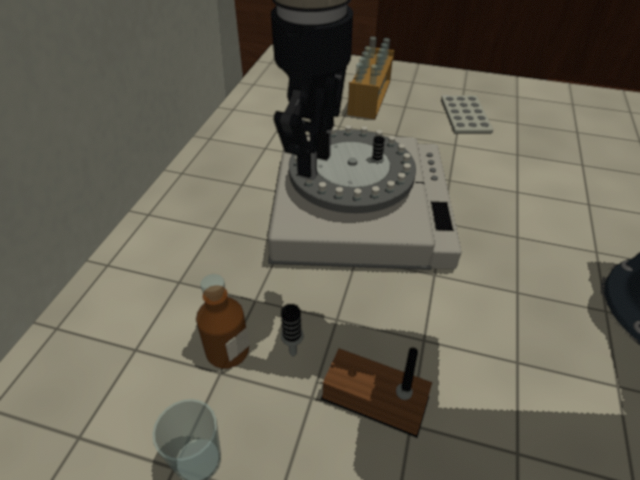

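The knob top reads 0.1515 m against 0.152 m expected at home. The lifter, bottle, beaker and spare pin are where they were. I hand in.

```bash
python3 -c "
from station import manip
print(manip.sign_off())"
```

```text
the job is handed in; nothing more can be done
None
```

The job is done and handed in: the index pin locks the carousel to its drive, pushed fully home and released, with the arm clear.

- **Search:** I took the pin from the block, set it in the hub hole and turned the carousel about 3 rad counter-clockwise. Over the last rad or so the tip pressed on the drive plate with 4–7 N. It dropped into the hidden hole at about 3.6 rad, roughly 0.2 rad past the home mark.
- **Push home:** The catch gave way at about 7 N. The final seating push reached 14.6 N and moved it no further, well under the 40 N limit.
- **Last checks:** The tool stopped at z 0.1193 m, where I expected 0.1191–0.1193 m. After release, depth readings put the knob top at about 0.1515 m against 0.152 m nominal. The lifter, bottle, beaker and spare pin look unmoved in the last pictures. The clock read about 21 s.
- **Disagreements:** The two cameras differed by 2–3 mm on the hub hole and the axis, so I aimed between them. The tool also picked up a small tilt of about 0.6° during the search.

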